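# Tamp the finds level and snap the box shut

## Task

The lid of the grey finds box will not shut because fragments stand proud in it: stand the hand tamper up on its sole on the table and let go of it, then take it again by its upright handle and press the fragments down with it until all four lie flat on the bottom of the box. Then swing the lid down, press it home with the tamper's sole until the catch snaps over its edge, and stand the tamper upright on the table again. Keep the fingers off the fragments, and leave the tape roll and the loose red sherd where they are.

Things in the scene. Friction and masses are not known exactly. Their poses are not given: they have to be found in the camera images.
- tamper: Hand tamper, about 0.5 kg: square smooth steel sole 72 x 72 x 11 mm, collar 42 mm wide up to 17 mm, round beech handle 28 mm thick; 118 mm over all. Origin mid-underside of the sole, z along the handle to its end, x and y along the sole's sides. Lies on its side at first: a sole edge and the handle's end touch the table, z points roughly to +x (away from the robot) and 12 degrees below level.
- tamper_grip (a point): Point on the handle's axis 85 mm from the sole's underside, axes as the tamper's: a good grip, lying (then 20 mm above the table) or standing (33 mm below the handle's end). The weight is in the sole (centre of mass about 12 mm from its underside): set on a sole edge with its handle within about 60 degrees of upright and let go, the tamper rocks upright by itself.
- find_box: Grey plastic box, fixed, turned up to 15 degrees: outside 212 x 164 mm (x, y), 63 high; inside 204 x 156, 58 deep. Origin mid-underside; x along the long side, y to the hinge wall; the snap catch is mid -y wall. Four fragments in it: +y half: tile_long at the -x end, tile_small at the +x end; -y half: cobble at the -x end, tile_broad at the +x end.
- box_floor (a point): Middle of the box's inner floor, 5 mm above the table. Axes as the box's.
- box_catch (a point): Middle of the top of the -y wall, at the catch: a sprung steel wedge nose 32 mm wide reaching 3.5 mm over the edge of the shut lid, its top 15 mm above the rim. The descending lid pushes it outwards (about 6 N at the edge) and it snaps back over the lid. A lid merely lowered rests on the nose, 12 mm too high. Do not set the tamper on the nose.
- lid (a joint): Lid hinge, rad: 0 shut, 1.57 upright, 2.05 the stop; starts at 1.8 to 2.05. The lid is a 216 x 168 x 5 mm plastic plate, 0.22 kg, on a stiff damped hinge: near upright it stays where it is, below about 1.0 it sinks slowly by itself. Resting on the catch it reads about 0.07.
- lid_edge (a point): Middle of the lid's free edge, on its upper (outer) face, 168 mm from the hinge line, which is 84 mm from the box's middle at rim height (63 mm).
- lid_press (a point): Point on the lid's upper (outer) face 120 mm from the hinge line, midway along the box: the tamper's sole centred here clears the catch nose by 8 mm. On the shut lid it is 68 mm above the table and 36 mm from the box's middle towards the catch.
- tile_long: Roof tile fragment 61 x 93 x 28 mm, leaning at 35 to 40 degrees on the box's -x wall, upper end about 80 mm above the floor, foot towards the box's middle. Origin mid-underside; z normal to its flat faces (upright when it lies flat). Pressed on its upper end with a few newtons it slides down the wall until flat.
- tile_small: Roof tile fragment 52 x 76 x 26 mm, leaning likewise on the +x wall, its upper end about 67 mm above the floor. Origin and axes alike.
- tile_broad: Roof tile fragment 65 x 84 x 27 mm, leaning likewise on the +x wall, its upper end about 76 mm above the floor. Origin and axes alike.
- cobble: Brown flaked cobble 62 x 85 x 36 mm lying flat in the box, its long side along the box. Origin at the middle of its underside, z up.
- masking_tape: Roll of masking tape 96 x 95 x 25 mm lying on the table, a bystander. Origin at the middle of its underside.
- red_sherd: Flat red sherd 57 x 123 x 20 mm lying on the table, a bystander. Origin at the middle of its underside.

How it is judged:
By the outcome, as a careful person would: the job done as asked, in the order asked, and still so for the second after the job is handed in, with the robot touching nothing.
It also fails if it takes over 72 s, if anything falls off the work surface, if the arm or the gripper's body presses on something with over 40 N, if the wrist force passes 120 N, or if a joint passes its speed limit or range.

## Robot

A 6-joint arm with a two-finger parallel gripper is mounted at the origin on the work surface; the furniture and walls round the work are solid. World frame = base frame: x ahead of the robot, y to its left, z up, the work surface at z = 0. Lengths are in m, angles in rad, forces in N, time in s.
With the tool pointing down it reaches from about 0.225 to 0.875 m from the base axis. Payload 3.4 kg.
Tool frame: the origin (TCP) lies midway between the tips of the shut fingers; the grasp point (between the pads) lies 19 mm behind it (ctrl.pinch_z is the distance from the TCP to the grasp point, in m); z points along the fingers, y is the line along which they close (so a half turn about z gives the same grasp; the last joint's range is limited). The gripper opens to 85 mm and grips with 20 to 120 N. Pads are 22 mm wide; open, the fingers measure 114 mm over their backs; the gripper's body (76 mm by 85 mm) begins 54 mm behind the grasp point. The pads swing forward as they close: fully open they stand 13 mm farther back than shut.
Start: joints at [1.046, 0.276, 1.505, -0, 1.361, -0.121], TCP at [0.226, 0.529, 0.231] pointing down, gripper open.
Joint ranges: [-2.89, 2.89], [-0.75, 2.08], [0.22, 2.7], [-1.18, 4.32], [0.11, 2.71], [-2.7, 2.7]. Speed limits (rad/s): [2.57, 2.57, 3.14, 3.14, 3.14, 3.14].

## Interface

Orientations are given as [roll, pitch, yaw] about the fixed x, y, z axes, in that order (R = Rz(yaw) Ry(pitch) Rx(roll)).
In Python, from rig import ctrl, eyes, spotter gives the robot as it stands.
- The arm moves only by the tool play_rows, never from a script. Its argument "motion" is a list of rows, each a list of 5 numbers: the shift along the tool's x, y, z in mm, then the turn about the tool's z in rad, then the opening, from 0 (shut) to 1 (fully open). A call has exactly 10 rows; each row shifts and turns the commanded pose from where the row before left it, along the tool's axes as they then stand; what a row does not reach is not made up. A row lasts 1/12 s, in which the tool goes at most 41.7 mm and 7.16 degrees, less where a joint would pass 70% of its speed; a pose out of reach is approached as far as the arm can. A call with a gripper value outside its range is refused whole. The fingers move at their own pace and stop on an object; "force" is the grip in N (left out, the last holds). Time passes only in rows, so rows that do not move let the fingers close, or fill a call up. It gives the time, the measured TCP pose, the force, the opening and the grip force at its end, in the units of the state.
- ctrl.read_state(): the state, without advancing time (a new reading comes with each control period).
- eyes.camera(name): name is "scene" or "top"; returns a dict with "pixels" (384x512x3 uint8, red, green, blue), "mtx" (3x3 intrinsics, pixels), "R" (3x3) and "t" (3): a world point X has camera coordinates R X + t. Camera axes: x right, y down, z forward; pixel columns grow to the right and rows downward; lengths in m; the calibration is good to about 2 mm. A picture is of the moment at which its call begins. There is no depth.
- ctrl.sign_off(): hands the job in; it is judged then, once.
Trained networks look in the newest picture that a camera, given by its name, has taken for a name from the list of things; names that differ only in an ending like _2 or _b are one class to them, and where a whole thing is asked for, a point or a joint stands for the part that bears it (a point fixed in the world has none). Each returns a list of dicts, best first, with "p" (0 to 1); they miss things now and then, are a little off and sometimes report something else, mostly with a low value. They report only what shows in the picture. A call takes as long as a camera call.
- spotter.look_for(thing, camera): "xyz" ([x, y, z] in m, in the coordinates of the camera as it stood for that picture, good to about 4 mm: the middle of the surface that is visible of it).
- spotter.regions_of(thing, camera): "pixels" (384x512 bool, what is visible of it).
- spotter.tip_of(thing, camera): "xyz" ([x, y, z] in m, in the coordinates of the camera as it stood for that picture, good to about 4 mm: a listed point, or the origin of a listed thing).
The state is a dict: "time_s": time; "qpos": joint angles; "dq": joint speeds; "joint_efforts": joint torques, N m; "tool_pos": TCP position; "tcp_rot": TCP orientation; "contact_force": force on the tool from outside, world axes, zero at the start; "wrist_torque": the same for the moment, N m; "opening": opening from 0.0 (shut) to 1.0 (fully open); "grip_force": force on a finger pad.
Only numpy, scipy, OpenCV 4.12 (cv2) and the standard library are available. Lean on these libraries where they do the work, as an engineer would, in place of code of your own. Each camera call takes 0.05 s, during which the arm holds its last target. There are 200 camera calls.

## Working session

There is one attempt and no reset: what is moved stays moved. The work goes in short steps, Python scripts to look and compute and a tool call to move; the robot and the scene stay as the last step left them, time stands still between calls to the robot, and variables do not carry over. Pictures are saved under pics/ and viewed, at most 10 in all, crops included, and the job is handed in when it is done.

Besides the shell and the picture viewer there is one more tool, called after "Request:" as name(argument=value, ...) on one line, values as JSON. play_rows: Moves the arm, as the interface text tells. Its arguments: {"type":"object","properties":{"motion":{"type":"array"},"force":{"type":"number"}},"required":["motion"]}

```bash
mkdir -p pics; cat > h.py <<'E'
import numpy as np, cv2
from rig import ctrl, eyes, spotter
def snap(cam, fn=None):
    c=eyes.camera(cam)
    if fn: cv2.imwrite('pics/'+fn, cv2.cvtColor(c['pixels'],cv2.COLOR_RGB2BGR))
    return c
def world(c,p): return np.array(c['R']).T@(np.array(p)-np.array(c['t']))
def pix(c,X):
    q=np.array(c['mtx'])@(np.array(c['R'])@np.array(X)+np.array(c['t'])); return q[:2]/q[2]
def tip(c,cam,n,k=1,f='tip_of'):
    return [(round(d['p'],2),world(c,d['xyz']).round(4).tolist()) for d in getattr(spotter,f)(n,cam)[:k]]
E
python3 - <<'E'
from h import *
s=ctrl.read_state(); print(s, ctrl.pinch_z)
for cam in ('scene','top'):
    c=snap(cam,cam+'0.png'); print(cam, (-np.array(c['R']).T@c['t']).round(3))
    for n in ['tamper','tamper_grip','find_box','box_floor','box_catch','lid_edge','lid_press','tile_long','tile_small','tile_broad','cobble','masking_tape','red_sherd']:
        print(n, tip(c,cam,n,2))
E
cd pics; python3 -c "
import cv2,numpy as np
cv2.imwrite('both0.png',np.vstack([cv2.imread('scene0.png')[:300],cv2.imread('top0.png')[:300]]))"
```

```text
{'time_s': 0.0, 'qpos': array([ 1.04596804e+00,  2.76547009e-01,  1.50613903e+00,  1.71553191e-05,
        1.36071996e+00, -1.21009220e-01]), 'dq': array([-0.0013235 , -0.00032647, -0.00163886, -0.00102624,  0.00172261,
       -0.00116297]), 'joint_efforts': array([ 5.92268170e-04, -4.16767859e+01, -2.45810902e+01, -3.39542876e-04,
        1.11317620e-02,  2.83531278e-06]), 'tool_pos': array([0.22566678, 0.5282762 , 0.23046474]), 'tcp_rot': array([-3.13979459e+00, -2.35545604e-04,  2.73776978e+00]), 'contact_force': array([ 0.61946472, -0.0101417 , -0.14393163]), 'wrist_torque': array([ 0.05020329, -0.04578145,  0.00478593]), 'grip_force': 0.0, 'opening': 1.0009490637026475} 0.0187
scene [-0.055 -0.561  0.731]
tamper [(0.88, [0.4441, -0.2228, 0.0389]), (0.24, [0.4759, 0.1831, 0.0014])]
tamper_grip [(0.74, [0.5205, -0.2483, 0.0165]), (0.47, [0.4812, 0.1875, 0.0063])]
find_box [(0.69, [0.4772, 0.1856, 0.0004])]
box_floor [(0.91, [0.4812, 0.1883, 0.0058])]
box_catch [(0.76, [0.476, 0.1037, 0.0627])]
lid_edge [(0.84, [0.4781, 0.329, 0.219])]
lid_press [(0.64, [0.4796, 0.3142, 0.1753])]
t
[... 459 characters left out ...]
.0417, 0.0003])]
tamper_grip [(0.87, [0.5202, -0.2469, 0.0181])]
find_box [(0.78, [0.4796, 0.1877, 0.0019]), (0.42, [0.4804, 0.1069, 0.068])]
box_floor [(0.58, [0.4793, 0.1863, 0.0047])]
box_catch [(0.66, [0.4827, 0.1045, 0.0666]), (0.61, [0.4229, -0.0441, 0.0009])]
lid_edge [(0.72, [0.4765, 0.3323, 0.2146])]
lid_press [(0.85, [0.4741, 0.3121, 0.1751])]
tile_long [(0.75, [0.4127, 0.2276, 0.0254])]
tile_small [(0.68, [0.5504, 0.2314, 0.0244])]
tile_broad [(0.82, [0.5474, 0.1425, 0.0229]), (0.52, [0.4797, 0.1872, -0.0006])]
cobble [(0.61, [0.4184, 0.1513, 0.0057])]
masking_tape [(0.92, [0.4208, -0.3721, 0.0018])]
red_sherd [(0.93, [0.4226, -0.0442, -0.0047]), (0.67, [0.4419, -0.2243, 0.0388])]
```

View pics/scene0.png

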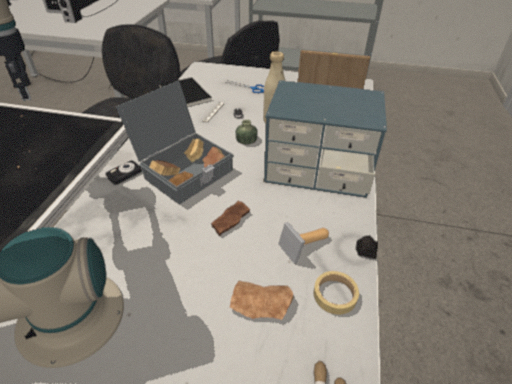

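View pics/top0.png

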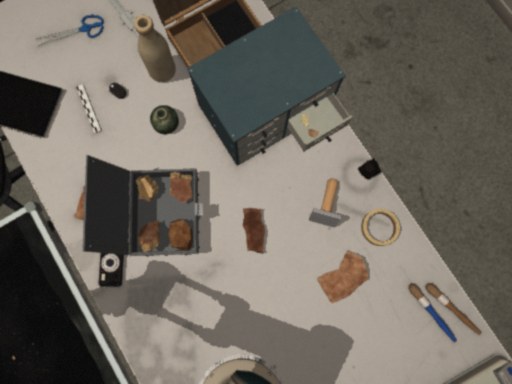

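```bash
cat >> h.py <<'E'
def plan(x,y,z,yaw):
    "turn first, then tool-axis shift (mm)"
    s=ctrl.read_state(); p=s['tool_pos']; r=s['tcp_rot']
    dy=(yaw-r[2]+np.pi)%(2*np.pi)-np.pi
    from scipy.spatial.transform import Rotation as Ro
    R=Ro.from_euler('xyz',[np.pi,0,yaw]).as_matrix()
    d=R.T@(np.array([x,y,z])-p)*1000
    print('pose',np.round(p,4),np.round(r,3),'turn',round(-dy,3),'(rows>=%.1f)'%(abs(dy)/.125),'shift',d.round(1),'rows>=%.1f'%(np.linalg.norm(d)/41.7))
E
python3 - <<'E'
from h import *
ims=[]
C=np.array([0.480,0.187]); 
for cam,win in(('top',(70,135,150,150)),('scene',(110,70,150,150))):
    c=snap(cam); im=cv2.cvtColor(c['pixels'],cv2.COLOR_RGB2BGR); x,y,w,h=win
    im=cv2.resize(im[y:y+h,x:x+w],None,fx=2.65,fy=2.65,interpolation=cv2.INTER_CUBIC)
    for yaw,col in((0,(0,255,0)),(0.07,(0,0,255))):
        u=np.array([np.cos(yaw),np.sin(yaw)]);v=np.array([-u[1],u[0]])
        pts=[(pix(c,[*(C+a*.106*u+b*.082*v),.063])-[x,y]+.5)*2.65 for a,b in((-1,-1),(1,-1),(1,1),(-1,1))]
        cv2.polylines(im,[np.array(pts).astype(int)],True,col,1)
    ims.append(im)
cv2.imwrite('pics/box.png',np.hstack(ims))
plan(0.52,-0.2475,0.08,2.854)
E
```

```text
pose [0.2259 0.5288 0.2313] [ 3.141 -0.     2.738] turn -0.116 (rows>=0.9) shift [-502.2 -661.   151.3] rows>=20.2
```

View pics/box.png

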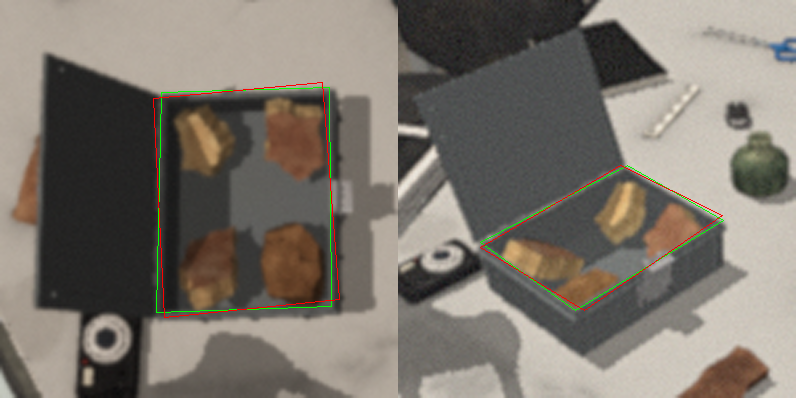

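Request:
play_rows(motion=[[0, 0, -40, -0.116, 1], [-22, -29, 0, 0, 1], [-22, -29, 0, 0, 1], [-22, -29, 0, 0, 1], [-22, -29, 0, 0, 1], [-22, -29, 0, 0, 1], [-22, -29, 0, 0, 1], [-22, -29, 0, 0, 1], [-22, -29, 0, 0, 1], [-22, -29, 0, 0, 1]], force=20)

```text
time_s: 2.33
tool_pos: [0.3419, 0.2207, 0.2716]
tcp_rot: [3.141, 0.001, 2.854]
contact_force: [1.2, -0.2, -0.5]
opening: 1.001
grip_force: 0.0
```

Request:
play_rows(motion=[[-22, -29, 0, 0, 1], [-22, -29, 0, 0, 1], [-22, -29, 0, 0, 1], [-22, -29, 0, 0, 1], [-22, -29, 18, 0, 1], [-22, -29, 18, 0, 1], [-22, -29, 18, 0, 1], [-22, -29, 18, 0, 1], [-22, -29, 18, 0, 1], [-22, -29, 18, 0, 1]])

```text
time_s: 3.17
tool_pos: [0.4707, -0.1201, 0.1627]
tcp_rot: [3.141, 0.001, 2.853]
contact_force: [0.5, 0.9, -0.3]
opening: 0.999
grip_force: 0.0
```

Request:
play_rows(motion=[[-21, -27.5, 20, 0, 1], [-21, -27.5, 20, 0, 1], [-21, -27.5, 20, 0, 1], [-21, -27.5, 20, 0, 1], [0, 0, 0, 0, 1], [0, 0, 0, 0, 1], [0, 0, 0, 0, 1], [0, 0, 0, 0, 1], [0, 0, 0, 0, 1], [0, 0, 0, 0, 1]])

```text
time_s: 4.0
tool_pos: [0.5198, -0.2466, 0.0844]
tcp_rot: [-3.141, 0.002, 2.855]
contact_force: [-0.5, 0.8, -0.4]
opening: 1.0
grip_force: 0.0
```

```bash
python3 - <<'E'
from h import *
for cam in('scene','top'):
    c=snap(cam)
    for n in('tamper','tamper_grip'): print(n,tip(c,cam,n,2), tip(c,cam,n,1,'look_for'))
plan(0.5205,-0.2475,0.005,2.854)
E
```

```text
tamper [(0.68, [0.4464, -0.2281, 0.0396]), (0.24, [0.5504, 0.2295, 0.0253])] [(0.7, [0.4521, -0.2462, 0.0415])]
tamper_grip [(0.72, [0.5216, -0.2468, 0.0156])] [(0.81, [0.448, -0.2379, 0.0355])]
tamper [(0.58, [0.4814, 0.1086, 0.0613])] [(0.62, [0.4928, 0.2794, 0.0979])]
tamper_grip [] [(0.75, [0.4746, 0.2993, 0.1566])]
pose [ 0.5197 -0.2475  0.0833] [3.141 0.    2.854] turn -0.0 (rows>=0.0) shift [-0.8  0.2 78.3] rows>=1.9
```

Request:
play_rows(motion=[[0, 0, 26, 0, 1], [0, 0, 26, 0, 1], [0, 0, 16, 0, 1], [0, 0, 10, 0, 1], [0, 0, 0, 0, 0], [0, 0, 0, 0, 0], [0, 0, 0, 0, 0], [0, 0, 0, 0, 0], [0, 0, 0, 0, 0], [0, 0, 0, 0, 0]], force=20)

```text
time_s: 5.33
tool_pos: [0.5205, -0.248, 0.0065]
tcp_rot: [-3.141, 0.002, 2.854]
contact_force: [0.8, -0.3, 2.9]
opening: 0.323
grip_force: 22.3
```

Request:
play_rows(motion=[[0, 0, 0, 0, 0], [0, 0, -5, 0, 0], [0, 0, -8, 0, 0], [1, 0, -8, 0, 0], [2, 0, -8, 0, 0], [3, 0, -8, 0, 0], [4, 0, -8, 0, 0], [5, 0, -8, 0, 0], [6, 0, -7, 0, 0], [6, 0, -6, 0, 0]])

```text
time_s: 6.17
tool_pos: [0.4931, -0.2396, 0.0721]
tcp_rot: [3.142, 0.0, 2.854]
contact_force: [-0.6, -0.3, -6.2]
opening: 0.318
grip_force: 21.8
```

```bash
python3 - <<'E'
from h import *
c=snap('scene','a.png')
im=cv2.imread('pics/a.png')[150:350,180:400]; cv2.imwrite('pics/a.png',cv2.resize(im,None,fx=2.5,fy=2.5))
print(tip(c,'scene','tamper',2),tip(c,'scene','tamper_grip',2)); s=ctrl.read_state(); print(s['tool_pos'],s['grip_force'],s['opening'],s['contact_force'])
E
```

```text
[(0.59, [0.4466, -0.2274, 0.0233]), (0.17, [0.4981, -0.2357, 0.0849])] [(0.76, [0.4993, -0.2372, 0.0844]), (0.4, [0.479, 0.3145, 0.1772])]
[ 0.49384863 -0.23985824  0.07254626] 22.434069514274597 0.3200290777375164 [-0.64338214  0.80334741  3.83445538]
```

View pics/a.png

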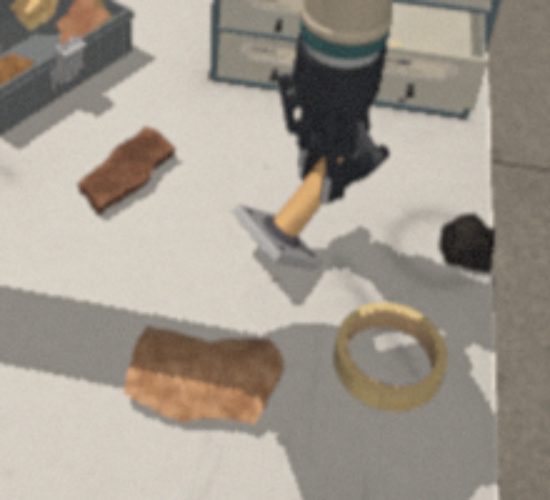

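Request:
play_rows(motion=[[6, 0, -1, 0, 0], [6, 0, 0, 0, 0], [6, 0, 0, 0, 0], [6, 0, 0, 0, 0], [6, 0, 1, 0, 0], [6, 0, 2, 0, 0], [4, 0, 1, 0, 0], [0, 0, 0, 0, 0], [0, 0, 0, 0, 0], [0, 0, 0, 0, 0.5]])

```text
time_s: 7.15
tool_pos: [0.4557, -0.2288, 0.0692]
tcp_rot: [-3.141, 0.002, 2.854]
contact_force: [-0.2, -0.8, -0.5]
opening: 0.439
grip_force: 0.0
```

Request:
play_rows(motion=[[0, 0, 0, 0, 0.7], [0, 0, 0, 0, 1], [0, 0, 0, 0, 1], [0, 0, 0, 0, 1], [0, 0, 0, 0, 1], [0, 0, 0, 0, 1], [0, 0, 0, 0, 1], [0, 0, 0, 0, 1], [0, 0, 0, 0, 1], [0, 0, 0, 0, 1]])

```text
time_s: 7.98
tool_pos: [0.4554, -0.2285, 0.0683]
tcp_rot: [3.142, 0.0, 2.854]
contact_force: [-0.9, 0.2, 0.5]
opening: 0.999
grip_force: 0.0
```

```bash
python3 - <<'E'
from h import *
c=snap('scene','b.png')
im=cv2.imread('pics/b.png')[150:350,180:400]; cv2.imwrite('pics/b.png',cv2.resize(im,None,fx=2.5,fy=2.5))
print(tip(c,'scene','tamper',2),tip(c,'scene','tamper_grip',2)); s=ctrl.read_state(); print(s['tool_pos'],s['grip_force'],s['opening'],s['contact_force'])
c=snap('top');print(tip(c,'top','tamper',2),tip(c,'top','tamper_grip',2));
E
```

```text
[(0.57, [0.4433, -0.2277, 0.002]), (0.29, [0.5452, 0.144, 0.0303])] [(0.78, [0.4386, -0.2227, 0.0838])]
[ 0.45545437 -0.22849643  0.06829428] 0.0 1.0028556662637171 [ 0.63178273  0.70530091 -0.28018067]
[(0.49, [0.4387, -0.2264, -0.0011])] [(0.65, [0.4395, -0.2242, 0.0847])]
```

View pics/b.png

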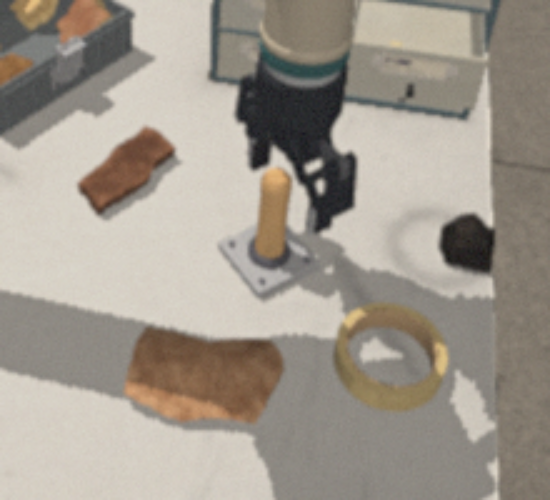

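Request:
play_rows(motion=[[8, -0.5, 1, 0, 1], [8, 0, 1, 0, 1], [0, 0, 0, 0, 1], [0, 0, 0, 0, 0], [0, 0, 0, 0, 0], [0, 0, 0, 0, 0], [0, 0, 0, 0, 0], [0, 0, 0, 0, 0], [0, 0, 0, 0, 0], [0, 0, 0, 0, 0]], force=80)

```text
time_s: 9.12
tool_pos: [0.4403, -0.2243, 0.0665]
tcp_rot: [3.141, 0.001, 2.854]
contact_force: [-0.1, 1.9, 2.4]
opening: 0.308
grip_force: 78.4
```

Request:
play_rows(motion=[[0, 0, 0, 0, 0], [0, 0, -8, 0, 0], [0, 0, -20, 0, 0], [0, 0, -30, 0, 0], [0, 0, -35, 0, 0], [0, 0, -35, 0, 0], [0, 0, -30, 0, 0], [0, 0, -10, 0, 0], [0, 0, 0, 0, 0], [0, 0, 0, 0, 0]])

```text
time_s: 9.95
tool_pos: [0.439, -0.2239, 0.2329]
tcp_rot: [3.141, -0.003, 2.854]
contact_force: [-0.9, 0.4, -6.0]
opening: 0.307
grip_force: 79.9
```

```bash
python3 - <<'E'
from h import *
c=snap('scene','c.png')
def back(u,z):
    R=np.array(c['R']);o=-R.T@c['t'];d=R.T@np.linalg.inv(c['mtx'])@[u[0],u[1],1];return (o+d*(z-o[2])/d[2])[:2]
a,b=back((268,247.2),.011),back((284.8,268.8),.011);print(a,b,np.arctan2(*(b-a)[::-1]),np.linalg.norm(b-a))
print(tip(c,'scene','tamper',2),tip(c,'scene','tamper_grip',2)); s=ctrl.read_state(); print(s['tool_pos'],s['tcp_rot'])
m=spotter.regions_of('tamper','scene')[0]['pixels']; ys,xs=np.nonzero(m); x0,y0=max(xs.mean()-60,0),max(ys.mean()-50,0);x0,y0=int(x0),int(y0)
print(x0,y0)
im=cv2.imread('pics/c.png')[y0:y0+120,x0:x0+130]; cv2.imwrite('pics/c.png',cv2.resize(im,None,fx=4,fy=4))
for z in(0.0,):
  c2=snap('top'); print(tip(c2,'top','tamper',1),tip(c2,'top','tamper_grip',1))
for cam in('scene','top'):
  c=snap(cam)
  for n in ['box_floor','find_box','box_catch','lid_edge','tile_long','tile_small','tile_broad','cobble']: print(n,tip(c,cam,n))
E
```

```text
[ 0.41870415 -0.18343713] [ 0.39670248 -0.25405801] -1.8728121154165431 0.07396878933734806
[(0.88, [0.4413, -0.224, 0.1677])] [(0.66, [0.4392, -0.2206, 0.2478])]
[ 0.43840859 -0.22344246  0.23148551] [ 3.13971335 -0.00563724  2.85374691]
231 147
[(0.81, [0.4394, -0.2234, 0.1655])] [(0.58, [0.4401, -0.2256, 0.2518])]
box_floor [(0.68, [0.4798, 0.1865, 0.0048])]
find_box [(0.61, [0.4773, 0.1826, 0.0011])]
box_catch [(0.56, [0.4777, 0.1042, 0.0606])]
lid_edge [(0.83, [0.4792, 0.3271, 0.2211])]
tile_long [(0.66, [0.4121, 0.2284, 0.0283])]
tile_small [(0.69, [0.5518, 0.2284, 0.0271])]
tile_broad [(0.59, [0.5449, 0.1459, 0.0272])]
cobble [(0.44, [0.4195, 0.1492, 0.0043])]
box_floor [(0.67, [0.4781, 0.1829, 0.0053])]
find_box [(0.82, [0.4786, 0.1864, 0.0003])]
box_catch [(0.65, [0.4791, 0.109, 0.0629])]
lid_edge [(0.82, [0.4791, 0.3325, 0.2181])]
tile_long []
tile_small [(0.94, [0.5488, 0.2288, 0.0278])]
tile_broad [(0.89, [0.5488, 0.144, 0.0247])]
cobble [(0.93, [0.4172, 0.1501, 0.0068])]
```

View pics/c.png

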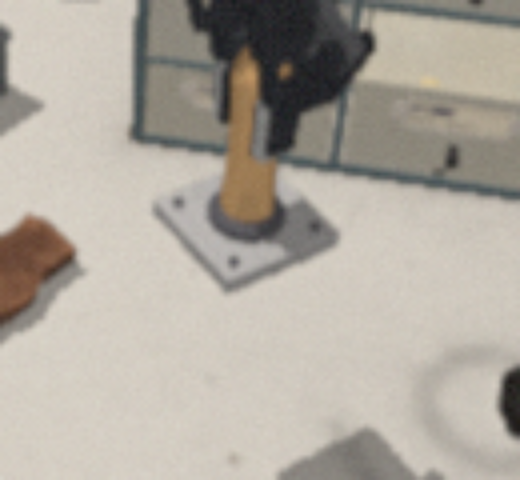

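Request:
play_rows(motion=[[0, 0, 0, -0.1, 0], [0, 0, 0, -0.1, 0], [0, 0, 0, -0.088, 0], [2, 25, 0, 0, 0], [2, 37, 0, 0, 0], [2, 37, 0, 0, 0], [2, 37, 0, 0, 0], [2, 37, 0, 0, 0], [2, 37, 0, 0, 0], [2, 37, 0, 0, 0]], force=80)

```text
time_s: 12.03
tool_pos: [0.4255, 0.0242, 0.2346]
tcp_rot: [3.142, 0.001, 3.141]
contact_force: [1.2, 1.1, -5.6]
opening: 0.309
grip_force: 80.1
```

Request:
play_rows(motion=[[2, 37, 0, 0, 0], [2, 37, 0, 0, 0], [2, 37, 0, 0, 0], [2, 37, 0, 0, 0], [0, 30, 0, 0, 0], [0, 20, 0, 0, 0], [0, 1, 0, 0, 0], [0, 0, 0, 0, 0], [0, 0, 0, 0, 0], [0, 0, 0, 0, 0]])

```text
time_s: 12.87
tool_pos: [0.4178, 0.2206, 0.2343]
tcp_rot: [-3.141, -0.0, 3.141]
contact_force: [0.2, 0.1, -5.8]
opening: 0.307
grip_force: 80.6
```

```bash
python3 - <<'E'
from h import *
c=snap('top','d.png')
im=c['pixels'][130:260,75:225]; cv2.imwrite('pics/d.png',cv2.cvtColor(cv2.resize(im,None,fx=4,fy=4,interpolation=2),cv2.COLOR_RGB2BGR))
print(tip(c,'top','tamper'));c=snap('scene');print(tip(c,'scene','tamper'))
plan(.417,.223,.160,np.pi)
E
```

```text
[(0.91, [0.4168, 0.2204, 0.1675])]
[(0.66, [0.419, 0.2211, 0.1695])]
pose [0.418  0.2207 0.2344] [3.142 0.    3.14 ] turn -0.001 (rows>=0.0) shift [ 1.   2.3 74.4] rows>=1.8
```

View pics/d.png

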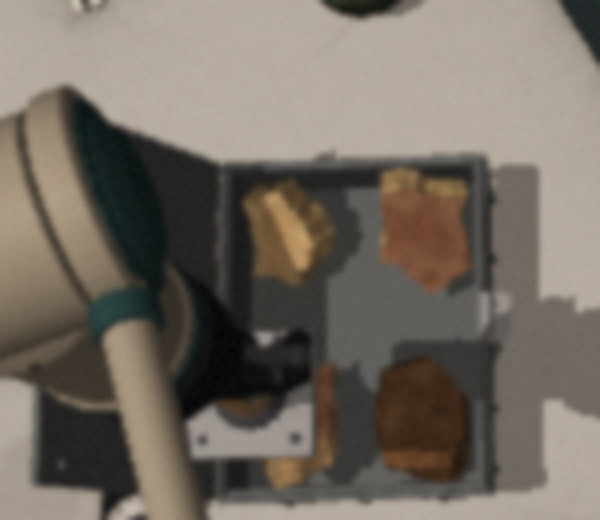

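Request:
play_rows(motion=[[1, 2, 34, 0, 0], [0, 0, 30, 0, 0], [0, 0, 8, 0, 0], [0, 0, 7, 0, 0], [0, 0, 7, 0, 0], [0, 0, 7, 0, 0], [0, 0, 6, 0, 0], [0, 0, 6, 0, 0], [0, 0, 6, 0, 0], [0, 0, 5, 0, 0]])

```text
time_s: 13.9
tool_pos: [0.417, 0.2237, 0.118]
tcp_rot: [3.141, 0.001, -3.141]
contact_force: [-0.2, 0.5, -5.1]
opening: 0.31
grip_force: 80.7
```

```bash
python3 - <<'E'
from h import *
for cam in('scene','top'):
    c=snap(cam); print(tip(c,cam,'tamper'),tip(c,cam,'tile_long'))
s=ctrl.read_state(); print(s['tool_pos'],s['contact_force'],s['wrist_torque'])
E
```

```text
[(0.98, [0.4191, 0.2236, 0.0496])] [(0.64, [0.48, 0.1883, 0.0033])]
[(0.85, [0.4181, 0.224, 0.0493])] [(0.75, [0.416, 0.2254, 0.1319])]
[0.41724131 0.22370502 0.11862471] [ 0.11896089  0.93378172 -4.88509072] [0.04079065 0.00879629 0.02025912]
```

Request:
play_rows(motion=[[0, 0, 4, 0, 0], [0, 0, 4, 0, 0], [0, 0, 4, 0, 0], [0, 0, 3, 0, 0], [0, 0, 2, 0, 0], [0, 0, 1, 0, 0], [0, 0, 1, 0, 0], [0, 0, 0.5, 0, 0], [0, 0, 0, 0, 0], [0, 0, 0, 0, 0]])

```text
time_s: 15.03
tool_pos: [0.417, 0.2236, 0.0989]
tcp_rot: [3.141, 0.0, -3.141]
contact_force: [0.3, 0.4, -5.0]
opening: 0.311
grip_force: 80.7
```

Request:
play_rows(motion=[[0, 0, 1, 0, 0], [0, 0, 1, 0, 0], [0, 0, 1, 0, 0], [0, 0, 1, 0, 0], [0, 0, 0, 0, 0], [0, 0, 0, 0, 0], [0, 0, 0, 0, 0], [0, 0, 0, 0, 0], [0, 0, 0, 0, 0], [0, 0, 0, 0, 0]])

```text
time_s: 15.87
tool_pos: [0.4176, 0.2237, 0.098]
tcp_rot: [3.141, 0.003, -3.141]
contact_force: [-5.4, -3.1, 17.4]
opening: 0.309
grip_force: 83.4
```

Request:
play_rows(motion=[[0, 0, -16, 0, 0], [0, 0, -30, 0, 0], [0, 0, -24, 0, 0], [-20, 0, 0, 0, 0], [-34, 0, 0, 0, 0], [-34, 0, 0, 0, 0], [-26, 0, 0, 0, 0], [-8, 0, 0, 0, 0], [0, 0, 20, 0, 0], [0, 0, 8, 0, 0]])

```text
time_s: 16.7
tool_pos: [0.5384, 0.2232, 0.1347]
tcp_rot: [-3.141, -0.003, 3.141]
contact_force: [-1.6, -1.3, -6.8]
opening: 0.309
grip_force: 80.5
```

Request:
play_rows(motion=[[0, 0, 6, 0, 0], [0, 0, 6, 0, 0], [0, 0, 6, 0, 0], [0, 0, 6, 0, 0], [0, 0, 6, 0, 0], [0, 0, 5, 0, 0], [0, 0, 3, 0, 0], [0, 0, 2, 0, 0], [0, 0, 0, 0, 0], [0, 0, 0, 0, 0]])

```text
time_s: 17.53
tool_pos: [0.539, 0.2236, 0.0969]
tcp_rot: [3.141, 0.0, -3.141]
contact_force: [0.3, -0.2, -5.7]
opening: 0.305
grip_force: 80.5
```

Request:
play_rows(motion=[[0, 0, 1, 0, 0], [0, 0, 1, 0, 0], [0, 0, 1, 0, 0], [0, 0, 0.5, 0, 0], [0, 0, 0.5, 0, 0], [0, 0, 0, 0, 0], [0, 0, 0, 0, 0], [0, 0, 0, 0, 0], [0, 0, 0, 0, 0], [0, 0, 0, 0, 0]])

```text
time_s: 18.37
tool_pos: [0.5397, 0.2237, 0.0957]
tcp_rot: [3.141, 0.003, -3.141]
contact_force: [-3.2, -0.6, 9.4]
opening: 0.308
grip_force: 82.0
```

Request:
play_rows(motion=[[0, 0, -16, 0, 0], [0, 0, -32, 0, 0], [0, 0, -27, 0, 0], [0, -16, 0, 0, 0], [0, -28, 0, 0, 0], [0, -24, 0, 0, 0], [0, -8, 0, 0, 0], [0, 0, 0, 0, 0], [0, 0, 18, 0, 0], [0, 0, 8, 0, 0]])

```text
time_s: 19.2
tool_pos: [0.5385, 0.1482, 0.1408]
tcp_rot: [3.14, -0.001, 3.141]
contact_force: [-0.8, 0.1, -7.3]
opening: 0.306
grip_force: 80.6
```

Request:
play_rows(motion=[[0, 0, 7, 0, 0], [0, 0, 7, 0, 0], [0, 0, 7, 0, 0], [0, 0, 6, 0, 0], [0, 0, 6, 0, 0], [0, 0, 6, 0, 0], [0, 0, 5, 0, 0], [0, 0, 2, 0, 0], [0, 0, 0, 0, 0], [0, 0, 0, 0, 0]])

```text
time_s: 20.03
tool_pos: [0.5392, 0.1476, 0.0968]
tcp_rot: [3.141, 0.001, -3.141]
contact_force: [-1.1, 0.6, 2.7]
opening: 0.309
grip_force: 82.1
```

Request:
play_rows(motion=[[0, 0, 1, 0, 0], [0, 0, 1, 0, 0], [0, 0, 1, 0, 0], [0, 0, 0.5, 0, 0], [0, 0, 0.5, 0, 0], [0, 0, 0, 0, 0], [0, 0, 0, 0, 0], [0, 0, 0, 0, 0], [0, 0, 0, 0, 0], [0, 0, 0, 0, 0]])

```text
time_s: 20.87
tool_pos: [0.5397, 0.1477, 0.0966]
tcp_rot: [3.141, 0.004, -3.141]
contact_force: [-7.2, -1.3, 23.9]
opening: 0.309
grip_force: 83.8
```

Request:
play_rows(motion=[[0, 0, -20, 0, 0], [0, 0, -38, 0, 0], [0, 0, -38, 0, 0], [0, 0, -38, 0, 0], [0, 0, -38, 0, 0], [0, 0, -38, 0, 0], [0, 0, -22, 0, 0], [9, 25, 0, 0, 0], [9, 37, 0, 0, 0], [9, 37, 0, 0, 0]])

```text
time_s: 21.7
tool_pos: [0.5119, 0.2469, 0.3238]
tcp_rot: [3.141, 0.001, 3.139]
contact_force: [1.0, 0.0, -6.1]
opening: 0.307
grip_force: 80.8
```

Request:
play_rows(motion=[[9, 37, 0, 0, 0], [9, 37, 0, 0, 0], [8, 37, 0, 0, 0], [7, 30, 0, 0, 0], [0, 15, 0, 0, 0], [0, 0, 0, 0, 0], [0, 0, 0, 0, 0], [0, 0, 0, 0, 0], [0, 0, 0, 0, 0], [0, 0, 0, 0, 0]])

```text
time_s: 22.53
tool_pos: [0.4793, 0.4013, 0.3239]
tcp_rot: [-3.141, 0.0, 3.14]
contact_force: [0.7, -0.5, -5.9]
opening: 0.308
grip_force: 81.0
```

```bash
python3 - <<'E'
from h import *
t=snap('top'); s=snap('scene')
f=lambda c,x,y,w,h:cv2.cvtColor(cv2.resize(c['pixels'][y:y+h,x:x+w],(w*3,h*3),interpolation=2),cv2.COLOR_RGB2BGR)
cv2.imwrite('pics/e.png',np.hstack([f(t,60,130,150,160),f(s,100,60,116,160)]))
for c,n in((t,'top'),(s,'scene')):
    for k in['tile_long','tile_small','tile_broad','cobble','lid_edge','lid_press','tamper']: print(n,k,tip(c,n,k))
print(ctrl.read_state()['tool_pos'])
E
```

```text
top tile_long [(0.93, [0.4189, 0.2258, 0.0019])]
top tile_small [(0.82, [0.5392, 0.2308, 0.0022])]
top tile_broad []
top cobble [(0.97, [0.4182, 0.1487, 0.0087])]
top lid_edge [(0.63, [0.4788, 0.3297, 0.2146])]
top lid_press [(0.87, [0.4746, 0.3143, 0.1715])]
top tamper [(0.71, [0.4795, 0.4039, 0.2573])]
scene tile_long [(0.59, [0.4206, 0.229, 0.0042])]
scene tile_small [(0.45, [0.4758, 0.328, 0.2149])]
scene tile_broad [(0.56, [0.5354, 0.1452, 0.0038])]
scene cobble [(0.6, [0.481, 0.4066, 0.3421])]
scene lid_edge [(0.84, [0.4786, 0.3298, 0.2182])]
scene lid_press [(0.74, [0.4794, 0.3129, 0.1724])]
scene tamper [(0.78, [0.4814, 0.4002, 0.2587])]
[0.47880232 0.40263624 0.32381073]
```

View pics/e.png

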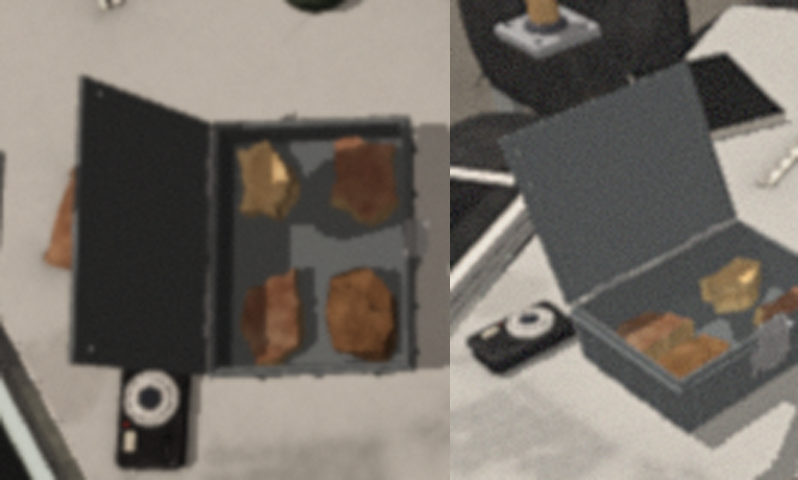

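Request:
play_rows(motion=[[0, 0, 20, 0, 0], [0, 0, 30, 0, 0], [0, 0, 13, 0, 0], [0, -15, 0, 0, 0], [0, -15, 0, 0, 0], [0, -15, 0, 0, 0], [0, -15, 0, 0, 0], [0, -15, 0, 0, 0], [0, -15, 0, 0, 0], [0, -15, 0, 0, 0]])

```text
time_s: 24.17
tool_pos: [0.4793, 0.2962, 0.2619]
tcp_rot: [3.14, 0.002, 3.141]
contact_force: [1.2, 2.4, -6.0]
opening: 0.309
grip_force: 81.1
```

Request:
play_rows(motion=[[0, -14, 0, 0, 0], [0, -14, 0, 0, 0], [0, -14, 0, 0, 0], [0, -14, 0, 0, 0], [0, -14, 0, 0, 0], [0, -10, 0, 0, 0], [0, 0, 0, 0, 0], [0, 0, 0, 0, 0], [0, 0, 0, 0, 0], [0, 0, 0, 0, 0]])

```text
time_s: 25.0
tool_pos: [0.4789, 0.218, 0.2607]
tcp_rot: [3.141, -0.0, -3.141]
contact_force: [0.4, -0.1, -5.2]
opening: 0.312
grip_force: 81.0
```

```bash
python3 - <<'E'
from h import *
for n in('scene','top'):
    c=snap(n); print(tip(c,n,'lid_edge'),tip(c,n,'lid_press'),tip(c,n,'tamper'))
print(ctrl.read_state()['tool_pos'])
E
```

```text
[(0.57, [0.4778, 0.1659, 0.1977])] [(0.69, [0.479, 0.1985, 0.1599])] [(0.89, [0.4804, 0.2175, 0.1944])]
[(0.8, [0.4809, 0.1661, 0.191])] [(0.85, [0.476, 0.1938, 0.1563])] [(0.76, [0.48, 0.2201, 0.1958])]
[0.47884326 0.21776681 0.26078406]
```

Request:
play_rows(motion=[[0, 0, -5, 0, 0], [0, -10, 0, 0, 0], [0, -12, 0, 0, 0], [0, -12, 0, 0, 0], [0, -12, 0, 0, 0], [0, -12, 0, 0, 0], [0, -10, 0, 0, 0], [0, 0, 0, 0, 0], [0, 0, 0, 0, 0], [0, 0, 0, 0, 0]])

```text
time_s: 26.23
tool_pos: [0.479, 0.1497, 0.2659]
tcp_rot: [3.141, 0.0, 3.141]
contact_force: [-0.2, 1.1, -6.0]
opening: 0.313
grip_force: 81.0
```

```bash
python3 - <<'E'
from h import *
for n in('scene','top'):
    c=snap(n); print(tip(c,n,'lid_edge'),tip(c,n,'lid_press'),tip(c,n,'tamper'),tip(c,n,'box_catch'))
print(ctrl.read_state()['tool_pos'])
E
```

```text
[(0.78, [0.4796, 0.1323, 0.1601])] [(0.64, [0.5408, 0.2295, 0.006])] [(0.68, [0.481, 0.1481, 0.2002])] [(0.86, [0.4765, 0.1044, 0.0618])]
[(0.56, [0.4769, 0.1229, 0.1462])] [(0.97, [0.4761, 0.1672, 0.1212])] [(0.79, [0.4779, 0.1476, 0.2023])] [(0.65, [0.4817, 0.106, 0.0655])]
[0.47886051 0.14975625 0.26576184]
```

Request:
play_rows(motion=[[0, 0, 8, 0, 0], [0, 0, 10, 0, 0], [0, 0, 12, 0, 0], [0, 0, 12, 0, 0], [0, 0, 12, 0, 0], [0, 0, 12, 0, 0], [0, 0, 12, 0, 0], [0, 0, 12, 0, 0], [0, 0, 12, 0, 0], [0, 0, 8, 0, 0]])

```text
time_s: 27.57
tool_pos: [0.4776, 0.1493, 0.1536]
tcp_rot: [-3.141, -0.003, -3.141]
contact_force: [0.9, 1.1, -6.0]
opening: 0.31
grip_force: 80.9
```

Request:
play_rows(motion=[[0, 0, 3, 0, 0], [0, 0, 3, 0, 0], [0, 0, 3, 0, 0], [0, 0, 3, 0, 0], [0, 0, 2, 0, 0], [0, 0, 2, 0, 0], [0, 0, 2, 0, 0], [0, 0, 2, 0, 0], [0, 0, 0, 0, 0], [0, 0, 0, 0, 0]])

```text
time_s: 28.4
tool_pos: [0.4784, 0.1495, 0.1353]
tcp_rot: [-3.142, -0.001, -3.141]
contact_force: [0.5, 0.3, -5.7]
opening: 0.311
grip_force: 81.0
```

Request:
play_rows(motion=[[0, 0, 1, 0, 0], [0, 0, 1, 0, 0], [0, 0, 1, 0, 0], [0, 0, 1, 0, 0], [0, 0, 0.5, 0, 0], [0, 0, 0, 0, 0], [0, 0, 0, 0, 0], [0, 0, 0, 0, 0], [0, 0, 0, 0, 0], [0, 0, 0, 0, 0]])

```text
time_s: 29.23
tool_pos: [0.4789, 0.1497, 0.1343]
tcp_rot: [3.141, 0.002, -3.141]
contact_force: [-5.6, -0.2, 14.9]
opening: 0.309
grip_force: 83.2
```

```bash
python3 - <<'E'
from h import *
for n in('scene','top'):
    c=snap(n,n+'f.png'); print(tip(c,n,'lid_edge'),tip(c,n,'lid_press'),tip(c,n,'tamper'),tip(c,n,'box_catch'))
print(ctrl.read_state()['tool_pos'])
im=cv2.imread('pics/scenef.png')[80:220,100:260]; cv2.imwrite('pics/f.png',cv2.resize(im,None,fx=4,fy=4,interpolation=2))
E
```

```text
[(0.93, [0.4774, 0.1021, 0.0651])] [(0.63, [0.483, 0.1485, 0.0703])] [(0.8, [0.4784, 0.1494, 0.0661])] [(0.72, [0.4771, 0.1065, 0.0607])]
[(0.87, [0.4793, 0.1048, 0.0638])] [(0.86, [0.4731, 0.1487, 0.0701])] [(0.79, [0.4793, 0.1465, 0.0685])] [(0.76, [0.4815, 0.1078, 0.0642])]
[0.47894449 0.14973373 0.13428609]
```

Request:
play_rows(motion=[[0, 0, 1, 0, 0], [0, 0, 0.5, 0, 0], [0, 0, 0, 0, 0], [0, 0, -6, 0, 0], [0, 0, -20, 0, 0], [0, 0, -35, 0, 0], [0, 0, -35, 0, 0], [0, 0, -10, 0, 0], [4, -20, 0, 0, 0], [4, -37, 0, 0, 0]])

```text
time_s: 30.57
tool_pos: [0.4717, 0.095, 0.2358]
tcp_rot: [3.138, 0.002, -3.137]
contact_force: [1.0, -1.8, -6.1]
opening: 0.309
grip_force: 81.1
```

Request:
play_rows(motion=[[4, -37, 0, 0, 0], [4, -37, 0, 0, 0], [4, -37, 0, 0, 0], [4, -37, 0, 0, 0], [4, -37, 0, 0, 0], [4, -37, 0, 0, 0], [4, -37, 0, 0, 0], [4, -37, 0, 0, 0], [3, -21, 0, 0, 0], [0, 0, 0, 0, 0]])

```text
time_s: 31.4
tool_pos: [0.4353, -0.2297, 0.2341]
tcp_rot: [-3.138, -0.002, 3.137]
contact_force: [0.4, 0.6, -4.7]
opening: 0.31
grip_force: 81.3
```

```bash
python3 - <<'E'
from h import *
for n in('scene','top'):
    c=snap(n,n+'g.png'); print(tip(c,n,'lid_edge'),tip(c,n,'lid_press'),tip(c,n,'tamper'),tip(c,n,'red_sherd'),tip(c,n,'masking_tape'))
print(ctrl.read_state()['tool_pos'])
im=cv2.imread('pics/sceneg.png')[90:215,110:270]; cv2.imwrite('pics/g.png',cv2.resize(im,None,fx=4,fy=4,interpolation=2))
E
```

```text
[(0.89, [0.4773, 0.1011, 0.0668])] [(0.66, [0.4809, 0.1506, 0.0696])] [(0.57, [0.4367, -0.2324, 0.1718])] [(0.76, [0.4253, -0.041, 0.0027])] [(0.87, [0.424, -0.377, 0.0019])]
[(0.94, [0.479, 0.1011, 0.0671])] [(0.58, [0.4749, 0.1496, 0.0685])] [(0.75, [0.4381, -0.2234, 0.1682])] [(0.73, [0.4221, -0.0415, -0.0008])] [(0.66, [0.4192, -0.377, 0.0018])]
[ 0.4360817  -0.22398168  0.23587354]
```

View pics/g.png

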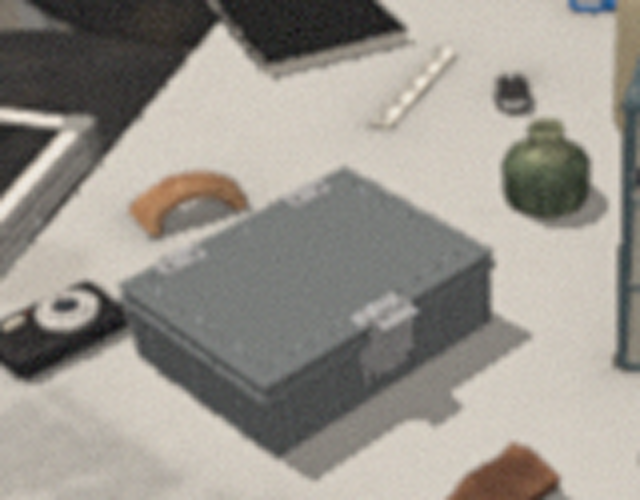

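Request:
play_rows(motion=[[0, 0, 20, 0, 0], [0, 0, 32, 0, 0], [0, 0, 34, 0, 0], [0, 0, 30, 0, 0], [0, 0, 20, 0, 0], [0, 0, 12, 0, 0], [0, 0, 8, 0, 0], [0, 0, 5, 0, 0], [0, 0, 3, 0, 0], [0, 0, 0, 0, 0]])

```text
time_s: 32.83
tool_pos: [0.4364, -0.2247, 0.072]
tcp_rot: [-3.141, 0.001, -3.141]
contact_force: [-0.0, 0.5, -5.9]
opening: 0.308
grip_force: 81.1
```

Request:
play_rows(motion=[[0, 0, 2, 0, 0], [0, 0, 1, 0, 0], [0, 0, 1, 0, 0], [0, 0, 1, 0, 0], [0, 0, 1, 0, 0], [0, 0, 0, 0, 0], [0, 0, 0, 0, 0], [0, 0, 0, 0, 0], [0, 0, 0, 0, 0], [0, 0, 0, 0, 0]])

```text
time_s: 33.67
tool_pos: [0.4363, -0.2245, 0.0665]
tcp_rot: [-3.141, 0.001, -3.141]
contact_force: [-2.1, 2.0, 6.3]
opening: 0.305
grip_force: 82.3
```

Contact with the table: release and withdraw straight up.

Request:
play_rows(motion=[[0, 0, 0, 0, 0.5], [0, 0, 0, 0, 0.7], [0, 0, 0, 0, 1], [0, 0, 0, 0, 1], [0, 0, 0, 0, 1], [0, 0, 0, 0, 1], [0, 0, -15, 0, 1], [0, 0, -25, 0, 1], [0, 0, -30, 0, 1], [0, 0, -30, 0, 1]])

```text
time_s: 34.5
tool_pos: [0.4354, -0.2241, 0.1664]
tcp_rot: [3.141, -0.001, -3.141]
contact_force: [0.6, -1.0, -0.0]
opening: 0.998
grip_force: 0.0
```

Request:
play_rows(motion=[[0, 0, -30, 0, 1], [0, 0, -30, 0, 1], [10, 0, -20, 0, 1], [20, 0, 0, 0, 1], [30, 0, 0, 0, 1], [30, 0, 0, 0, 1], [10, 0, 0, 0, 1], [0, 0, 0, 0, 1], [0, 0, 0, 0, 1], [0, 0, 0, 0, 1]])

```text
time_s: 35.33
tool_pos: [0.3371, -0.2249, 0.2459]
tcp_rot: [-3.141, 0.002, -3.141]
contact_force: [-0.2, -0.4, 0.3]
opening: 0.999
grip_force: 0.0
```

```bash
python3 - <<'E'
from h import *
for n in('scene','top'):
    c=snap(n,n+'h.png'); print(tip(c,n,'tamper'),tip(c,n,'tamper_grip'),tip(c,n,'lid_edge'),tip(c,n,'red_sherd'),tip(c,n,'masking_tape'))
print(ctrl.read_state()['tool_pos'])
E
```

```text
[(0.9, [0.4376, -0.2263, 0.0003])] [(0.94, [0.4388, -0.224, 0.086])] [(0.8, [0.4794, 0.1023, 0.0674])] [(0.6, [0.429, -0.0404, 0.0014])] [(0.9, [0.4226, -0.3729, 0.0035])]
[(0.74, [0.4348, -0.2247, -0.0001])] [(0.6, [0.436, -0.2222, 0.0855])] [(0.57, [0.4805, 0.1007, 0.0677])] [(0.75, [0.4244, -0.0428, 0.0003])] []
[ 0.33602466 -0.22444268  0.24575415]
```

View pics/sceneh.png

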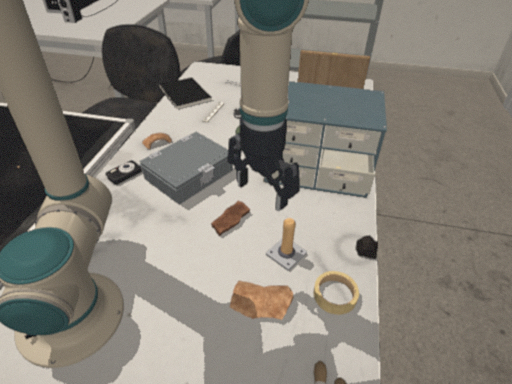

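The picture shows the tamper standing upright at (287,250), the box shut with its catch over the lid at (190,165), and the tape and red sherd where they were.

```bash
python3 -c "
from rig import ctrl
print(ctrl.sign_off())"
```

```text
the job is handed in; nothing more can be done
None
```

The job is handed in at about 35 s: all four fragments were pressed flat, the lid is shut with the catch over its edge, the tamper stands upright on the table, and the tape roll and red sherd were not moved.

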